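# Set up a decanting line of beakers

## Robot

A 7-joint arm with a two-finger parallel gripper is mounted at the origin on the work surface. World frame = base frame: x ahead of the robot, y to its left, z up, the work surface at z = 0. Lengths are in m, angles in degrees, forces in N, time in s.
With the tool pointing down it reaches from about 0.425 to 0.875 m from the base axis. Payload 4.7 kg.
Tool frame: the origin (TCP) lies midway between the tips of the shut fingers; the grasp point (between the pads) lies env.grip_point_offset behind it (env.grip_point_offset is the distance from the TCP to the grasp point, in m); x points along the fingers, y is the direction in which the jaws open and shut, and the axes are right-handed (so a half turn about x gives the same grasp; the last joint's range is limited). The gripper opens to 87 mm and grips with 3 to 60 N. Pads are 19 mm wide; open, the fingers measure 117 mm over their backs; the gripper's body (75 mm by 190 mm) begins 51 mm behind the grasp point.
Start: joints at [67.443, 18.392, -4.016, 83.108, 1.295, 78.541, -3.26], TCP at [0.258, -0.597, 0.223] pointing down, gripper open.
Joint ranges: [-163.93, 163.93], [-17.29, 119.83], [-79.2, 71.16], [3.27, 140.29], [-89.18, 269.18], [5.43, 117.66], [-154.24, 154.24]. Speed limits (degrees/s): [147.25, 147.25, 180, 180, 180, 180, 180].

## Interface

Orientations are given as [roll, pitch, yaw] about the fixed x, y, z axes, in that order (R = Rz(yaw) Ry(pitch) Rx(roll)).
In Python, from cell import readout, read_camera, camera_params, sign_off, spot_in, pinpoint, env gives the robot as it stands.
- The arm moves only by the shell command python3 -m pendant 'ROWS' [OPENING] [FORCE]. ROWS is a JSON object of lists of equal length, an entry for each row: "xyz": the shift along the world's x, y, z in m, a list of three; "turn": the turn about the world's z in rad. A call has 1 to 10 rows; each row shifts and turns the pose as measured when the row begins; what a row does not reach is not made up. A row lasts 1/8 s, in which the tool goes at most 62.5 mm and 10.7 degrees, less where a joint would pass 70% of its speed; a pose out of reach is approached as far as the arm can. A call is refused whole if a number of a shift passes 0.0625 or a number of a turn 0.188, either way. A call with a gripper value outside its range is refused whole. OPENING is the opening, from 0 (shut) to 1 (fully open), set as the call begins (- or left out, the last holds). The fingers move at their own pace and stop on an object; FORCE is the grip in N (left out, the last holds). Time passes only in rows, so rows that do not move let the fingers close. It gives the time, the measured TCP pose, the force and the opening at its end, in the units of the state.
- readout.get_obs(): the state, without advancing time (a new reading comes with each control period).
- read_camera(name): name is "side" or "top" or "wrist"; returns the picture (420x560x3 uint8, red, green, blue); there is no depth.
- camera_params(name): a dict with "fx", "fy", "cx", "cy" (pixels), "k1" (the pictures are not rectified: a ray, as slopes to the right and down, at radius r is drawn at 1 + k1 r^2 times it, then the intrinsics apply), "rvec" (rotation vector, rad) and "tvec" (3), from world to camera coordinates, as OpenCV has them; the wrist camera has in their place "hand_eye" (4x4, takes a point from camera to tool coordinates, whose origin is the TCP and whose axes are the tool frame's). Camera axes: x right, y down, z forward; pixel columns grow to the right and rows downward; lengths in m; the calibration is good to about 2 mm. A picture is of the moment at which its call begins: read the wrist's pose just before it. camera_params takes no time and is no camera call.
- sign_off(): hands the job in, once; it reports no verdict.
Trained networks look in the newest picture that a camera, given by its name, has taken for a name from the list of things; names that differ only in an ending like _2 or _b are one class to them, and where a whole thing is asked for, a point or a joint stands for the part that bears it (a point fixed in the world has none). Each returns a list of dicts, best first, with "score" (0 to 1); they miss things now and then, are a little off and sometimes report something else, mostly with a low value. They report only what shows in the picture. A call takes as long as a camera call. They do not tell look-alikes from the thing itself.
- spot_in(camera, name): "at" ([x, y, z] in m, in the coordinates of the camera as it stood for that picture, good to about 4 mm: the middle of the surface that is visible of it).
- pinpoint(camera, name): "at" ([x, y, z] in m, in the coordinates of the camera as it stood for that picture, good to about 4 mm: a listed point, or the origin of a listed thing).
The state is a dict: "time_s": time; "qpos": joint angles; "joint_velocities": joint speeds; "effort": joint torques, N m; "tool_pos": TCP position; "tool_rot": TCP orientation; "force": force on the tool from outside, world axes, zero at the start; "wrist_torque": the same for the moment, N m; "grip_width": finger opening in m.
Only numpy, scipy, OpenCV 4.12 (cv2) and the standard library are available. Lean on these libraries where they do the work, as an engineer would, in place of code of your own. Each camera call takes 0.05 s, during which the arm holds its last target.

## Task

Set up the decanting line: stand the four porcelain beakers upright in the middle of the four marks in order of size, the smallest on the mark next to the funnel and each one larger than the last going away from it, every pouring spout pointing straight along the row towards the funnel. Never tip a beaker over, and leave the mortar where it is.

Things in the scene. Friction and masses are not known exactly. Their poses are not given: they have to be found in the camera images.
- beaker1_centre (a point): The smallest of four loose white porcelain beakers: open round cup 36 mm in outer diameter, 42 mm high, wall 3 mm, with a V-shaped pouring spout that sticks out about 11 mm beyond the wall at the rim (top 12 mm). This point lies on the cup's axis, half-way up (21 mm above its underside); its x axis points to the spout, z up. It starts upright on the bench.
- beaker2_centre (a point): The second smallest of four loose white porcelain beakers: open round cup 44 mm in outer diameter, 54 mm high, wall 3 mm, with a V-shaped pouring spout that sticks out about 11 mm beyond the wall at the rim (top 12 mm). This point lies on the cup's axis, half-way up (27 mm above its underside); its x axis points to the spout, z up. It starts upright on the bench.
- beaker3_centre (a point): The second largest of four loose white porcelain beakers: open round cup 52 mm in outer diameter, 66 mm high, wall 3 mm, with a V-shaped pouring spout that sticks out about 11 mm beyond the wall at the rim (top 12 mm). This point lies on the cup's axis, half-way up (33 mm above its underside); its x axis points to the spout, z up. It starts upright on the bench.
- beaker4_centre (a point): The largest of four loose white porcelain beakers: open round cup 60 mm in outer diameter, 78 mm high, wall 3 mm, with a V-shaped pouring spout that sticks out about 11 mm beyond the wall at the rim (top 12 mm). This point lies on the cup's axis, half-way up (39 mm above its underside); its x axis points to the spout, z up. It starts upright on the bench.
- mark1: One of the four fixed flat round marks in a row on a thin white strip (an end mark): grey disc with a dark rim, 74 mm in diameter, its top 5 mm above the bench and 2 mm above this origin (centre of its underside). The marks are 92 mm apart in the order mark1, mark2, mark3, mark4; each one's y axis lies along the row, pointing from mark4 towards mark1. All four look alike.
- mark2: One of the four fixed flat round marks in a row on a thin white strip: grey disc with a dark rim, 74 mm in diameter, its top 5 mm above the bench and 2 mm above this origin (centre of its underside). The marks are 92 mm apart in the order mark1, mark2, mark3, mark4; each one's y axis lies along the row, pointing from mark4 towards mark1. All four look alike.
- mark3: One of the four fixed flat round marks in a row on a thin white strip: grey disc with a dark rim, 74 mm in diameter, its top 5 mm above the bench and 2 mm above this origin (centre of its underside). The marks are 92 mm apart in the order mark1, mark2, mark3, mark4; each one's y axis lies along the row, pointing from mark4 towards mark1. All four look alike.
- mark4: One of the four fixed flat round marks in a row on a thin white strip (an end mark): grey disc with a dark rim, 74 mm in diameter, its top 5 mm above the bench and 2 mm above this origin (centre of its underside). The marks are 92 mm apart in the order mark1, mark2, mark3, mark4; each one's y axis lies along the row, pointing from mark4 towards mark1. All four look alike.
- funnel: White funnel (66 mm wide, open top) on a fixed green glass flask (72 mm wide foot), together 120 mm high. It stands in line with the row of marks, 105 mm from the end mark beside it, at the mark1 end or at the mark4 end. Origin: centre of its underside. A squat amber jar with a black lid, 57 mm high, stands likewise at the other end.
- mortar_centre (a point): Loose grey octagonal mortar, 80 mm across, 36 mm high, on the bench among the beakers; not to be moved. This point is on its axis, 18 mm above its underside.
There are look-alikes about, which are no part of the job. Leave any blue look-alike of the part that bears beaker4_centre alone.

How it is judged (in metres and radians):
At the end, for the whole second after the job is handed in: Each beaker is upright (0.1 rad) and still on its own mark, axis within 13 mm of its centre, in order of size with the smallest next to the funnel, spouts within 0.35 rad of the row and towards the funnel. Mortar not moved over 20 mm, no beaker ever tipped over (((horizontal distance between funnel and mark1 below 0.15 m and (horizontal distance between beaker1_centre and mark1 below 0.013 m and z of beaker1_centre in the frame of mark1 below 0.027 m and angle between beaker1_centre's own z axis and vertical below 0.1 rad and angle between the x axis of beaker1_centre and the y axis of mark1, either way round below 0.35 rad and x of funnel in the frame of beaker1_centre above 0 m and linear speed of beaker1 below 0.02 m/s) and (horizontal distance between beaker2_centre and mark2 below 0.013 m and z of beaker2_centre in the frame of mark2 below 0.033 m and angle between beaker2_centre's own z axis and vertical below 0.1 rad and angle between the x axis of beaker2_centre and the y axis of mark2, either way round below 0.35 rad and x of funnel in the frame of beaker2_centre above 0 m and linear speed of beaker2 below 0.02 m/s) and (horizontal distance between beaker3_centre and mark3 below 0.013 m and z of beaker3_centre in the frame of mark3 below 0.039 m and angle between beaker3_centre's own z axis and vertical below 0.1 rad and angle between the x axis of beaker3_centre and the y axis of mark3, either way round below 0.35 rad and x of funnel in the frame of beaker3_centre above 0 m and linear speed of beaker3 below 0.02 m/s) and (horizontal distance between beaker4_centre and mark4 below 0.013 m and z of beaker4_centre in the frame of mark4 below 0.045 m and angle between beaker4_centre's own z axis and vertical below 0.1 rad and angle between the x axis of beaker4_centre and the y axis of mark4, either way round below 0.35 rad and x of funnel in the frame of beaker4_centre above 0 m and linear speed of beaker4 below 0.02 m/s)) or (horizontal distance between funnel and mark4 below 0.15 m and (horizontal distance between beaker1_centre and mark4 below 0.013 m and z of beaker1_centre in the frame of mark4 below 0.027 m and angle between beaker1_centre's own z axis and vertical below 0.1 rad and angle between the x axis of beaker1_centre and the y axis of mark4, either way round below 0.35 rad and x of funnel in the frame of beaker1_centre above 0 m and linear speed of beaker1 below 0.02 m/s) and (horizontal distance between beaker2_centre and mark3 below 0.013 m and z of beaker2_centre in the frame of mark3 below 0.033 m and angle between beaker2_centre's own z axis and vertical below 0.1 rad and angle between the x axis of beaker2_centre and the y axis of mark3, either way round below 0.35 rad and x of funnel in the frame of beaker2_centre above 0 m and linear speed of beaker2 below 0.02 m/s) and (horizontal distance between beaker3_centre and mark2 below 0.013 m and z of beaker3_centre in the frame of mark2 below 0.039 m and angle between beaker3_centre's own z axis and vertical below 0.1 rad and angle between the x axis of beaker3_centre and the y axis of mark2, either way round below 0.35 rad and x of funnel in the frame of beaker3_centre above 0 m and linear speed of beaker3 below 0.02 m/s) and (horizontal distance between beaker4_centre and mark1 below 0.013 m and z of beaker4_centre in the frame of mark1 below 0.045 m and angle between beaker4_centre's own z axis and vertical below 0.1 rad and angle between the x axis of beaker4_centre and the y axis of mark1, either way round below 0.35 rad and x of funnel in the frame of beaker4_centre above 0 m and linear speed of beaker4 below 0.02 m/s)))); the robot touches nothing.
It fails at once if a beaker is tipped over (angle between any of beaker1_centre, beaker2_centre, beaker3_centre, beaker4_centre's own z axis and vertical above 0.8 rad).
It fails at once if the mortar is moved by more than 20 mm (distance of mortar_centre from where it was at the start of the episode above 0.02 m).
It also fails if it takes over 109 s, if anything falls off the work surface, if the arm or the gripper's body presses on something with over 40 N, if the wrist force passes 120 N, or if a joint passes its speed limit or range.

## Working session

There is one attempt and no reset: what is moved stays moved. The work goes in short steps, Python scripts to look and compute and a shell command to move; the robot and the scene stay as the last step left them, time stands still between calls to the robot, and variables do not carry over. Pictures are saved under pics/ and viewed, and the job is handed in when it is done.

```bash
ls; mkdir -p pics
cat > h.py <<'E'
import numpy as np, cv2
from scipy.spatial.transform import Rotation as R
from cell import readout, read_camera, camera_params, sign_off, spot_in, pinpoint, env
def save(c,n):
    im=read_camera(c); cv2.imwrite(f'pics/{n}.png',im[:,:,::-1]); return im
def w2c(c):
    p=camera_params(c)
    if 'rvec' in p:
        M=np.eye(4);M[:3,:3]=cv2.Rodrigues(np.array(p['rvec'],float))[0];M[:3,3]=np.ravel(p['tvec']);return M
    o=readout.get_obs();T=np.eye(4);T[:3,:3]=R.from_euler('xyz',o['tool_rot'],degrees=env_deg()).as_matrix();T[:3,3]=o['tool_pos']
    return np.linalg.inv(T@np.array(p['hand_eye']))
def env_deg(): return True
def toworld(c,at,M=None):
    M=w2c(c) if M is None else M
    return (np.linalg.inv(M)@np.r_[at,1])[:3]
def px2w(c,u,v,z,M=None):
    p=camera_params(c); M=w2c(c) if M is None else M
    xd=np.array([(u-p['cx'])/p['fx'],(v-p['cy'])/p['fy']]); x=xd.copy()
    for _ in range(30): x=xd/(1+p['k1']*(x@x))
    I=np.linalg.inv(M); d=I[:3,:3]@np.r_[x,1]; o=I[:3,3]
    return o+d*(z-o[2])/d[2]
def w2px(c,P,M=None):
    p=camera_params(c); M=w2c(c) if M is None else M
    q=(M@np.r_[P,1])[:3]; x=q[:2]/q[2]; x=x*(1+p['k1']*(x@x)); return x*[p['fx'],p['fy']]+[p['cx'],p['cy']]
E
python3 - <<'E'
from h import *
o=readout.get_obs(); print({k:np.round(v,3).tolist() for k,v in o.items()}, env.grip_point_offset)
save('top','top0');
for n in ['beaker1_centre','beaker2_centre','beaker3_centre','beaker4_centre','mark1','funnel','mortar_centre']:
    print(n,[(round(d['score'],2),toworld('top',d['at']).round(3).tolist()) for d in pinpoint('top',n)])
save('side','side0')
for c in ['top','side']: print(c,w2c(c).round(3).tolist(), np.linalg.inv(w2c(c))[:3,3].round(3))
print(readout.get_obs()['time_s'])
E
```

```text
pics
{'time_s': 0.0, 'qpos': [67.444, 18.439, -4.015, 83.175, 1.294, 78.542, -3.261], 'joint_velocities': [0.03, -0.035, -0.023, -0.109, -0.08, 0.072, -0.019], 'effort': [0.001, -49.128, -0.403, -31.253, -0.064, 0.044, 0.0], 'tool_pos': [0.257, -0.596, 0.221], 'tool_rot': [-87.551, 89.889, 115.813], 'force': [0.878, -0.413, 0.532], 'wrist_torque': [-0.01, -0.01, 0.014], 'grip_width': 0.087} 0.0187
beaker1_centre [(0.83, [0.431, -0.136, 0.02])]
beaker2_centre [(0.57, [0.418, 0.306, 0.031])]
beaker3_centre [(0.64, [0.457, 0.17, 0.035]), (0.47, [0.646, 0.116, 0.002])]
beaker4_centre [(0.96, [0.421, -0.297, 0.043]), (0.71, [0.499, -0.382, 0.041]), (0.58, [0.299, -0.282, 0.039])]
mark1 [(0.87, [0.641, 0.114, -0.002]), (0.85, [0.642, -0.067, 0.001]), (0.72, [0.64, 0.028, 0.003]), (0.71, [0.644, -0.161, 0.002])]
funnel [(0.62, [0.646, 0.218, 0.001])]
mortar_centre [(0.6, [0.412, -0.005, 0.021]), (0.27, [0.458, 0.171, 0.033])]
top [[-0.001, -1.0, 0.001, -0.028], [-0.994, 0.001, -0.112, 0.478], [0.112, -0.001, -0.994, 0.966], [0.0, 0.0, 0.0, 1.0]] [ 0.366 -0.027  1.013]
side [[-0.69, -0.724, 0.003, 0.33], [-0.524, 0.496, -0.692, 0.331], [0.499, -0.479, -0.722, 0.987], [0.0, 0.0, 0.0, 1.0]] [-0.091  0.548  0.941]
0.45
```

View pics/top0.png

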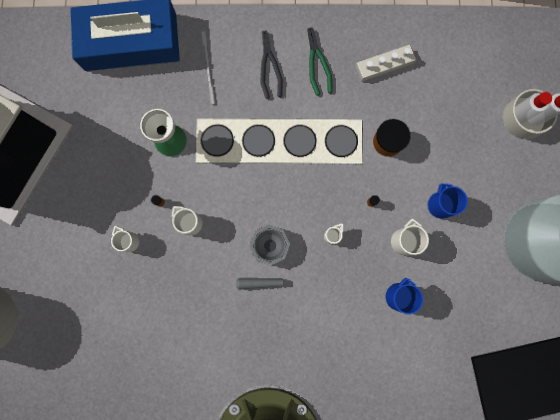

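View pics/side0.png

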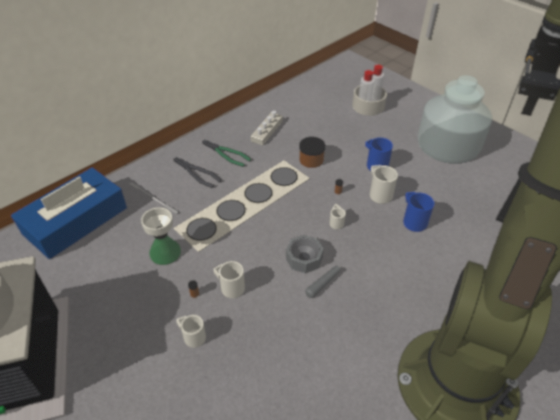

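Run:
```python
from h import *
im=cv2.imread('pics/top0.png')
tiles=[]
for (u,v) in [(334,234),(122,240),(186,221),(410,238)]:
    tiles.append(cv2.resize(im[v-25:v+25,u-33:u+33],(396,300),interpolation=cv2.INTER_CUBIC))
cv2.imwrite('pics/z0.png',np.vstack([np.hstack(tiles[:2]),np.hstack(tiles[2:])]))
# marks: dark discs
g=cv2.cvtColor(im,cv2.COLOR_BGR2GRAY)
strip=g[115:168,190:370]; _,b=cv2.threshold(strip,150,255,cv2.THRESH_BINARY_INV)
n,l,s,c=cv2.connectedComponentsWithStats(b)
for i in range(1,n):
    if s[i,4]>300 and s[i,2]<60: u,v=c[i]+[190,115]; print(u.round(1),v.round(1),s[i,4],px2w('top',u,v,.005).round(4))
for (u,v) in [(157,201),(373,201)]: print(px2w('top',u,v,.02).round(3))
for n in ['beaker1_centre','beaker2_centre','beaker3_centre','beaker4_centre','mark1']:
    print(n,[(round(d['score'],2),toworld('side',d['at']).round(3).tolist()) for d in pinpoint('side',n)])
```

```text
258.2 140.3 855 [0.6444 0.0219 0.005 ]
299.6 140.5 861 [ 0.6439 -0.07    0.005 ]
341.0 140.7 857 [ 0.6436 -0.1621  0.005 ]
[0.506 0.239 0.02 ]
[ 0.506 -0.227  0.02 ]
beaker1_centre []
beaker2_centre [(0.77, [0.421, 0.299, 0.028]), (0.34, [0.418, -0.3, 0.039])]
beaker3_centre [(0.59, [0.461, 0.17, 0.027]), (0.39, [0.645, 0.021, 0.001])]
beaker4_centre [(0.94, [0.42, -0.299, 0.04]), (0.94, [0.5, -0.379, 0.037]), (0.89, [0.3, -0.279, 0.04])]
mark1 [(0.7, [0.645, -0.163, -0.002]), (0.6, [0.647, 0.023, 0.0]), (0.59, [0.645, -0.071, 0.003]), (0.58, [0.644, 0.112, 0.0])]
```

View pics/z0.png

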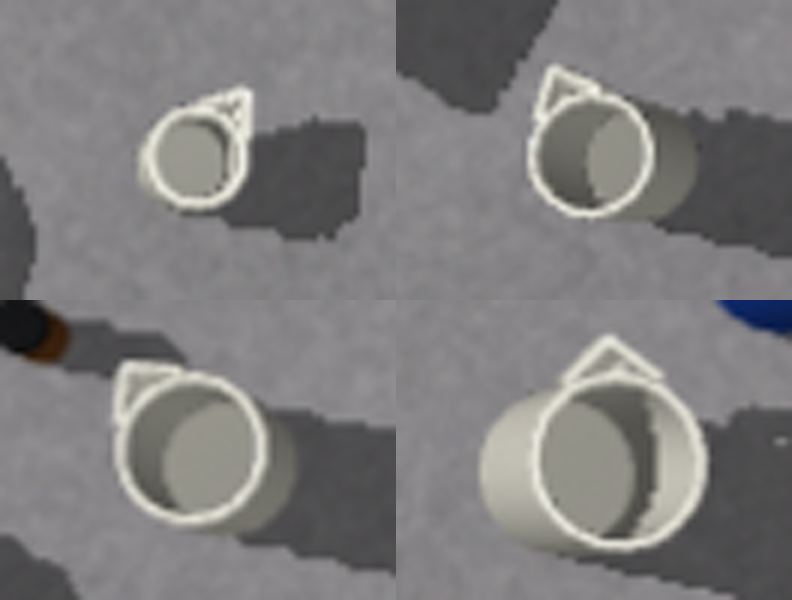

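Run:
```python
from h import *
D={1:((334,234),(200,157),(250,92),.042),2:((122,240),(195,156),(158,70),.054),3:((186,221),(191,146),(122,64),.066),4:((410,238),(226,164),(212,38),.078)}
for k,(o,c,t,z) in D.items():
    f=lambda p: px2w('top',o[0]-33+p[0]/6-.42,o[1]-25+p[1]/6-.42,z)
    C,T=f(c),f(t); d=T-C; print(k,C.round(4),np.degrees(np.arctan2(d[1],d[0])).round(1),np.linalg.norm(d).round(4))
o=readout.get_obs(); A=R.from_euler('xyz',o['tool_rot'],degrees=True).as_matrix(); print(A.round(3))
```

```text
1 [ 0.4318 -0.1391  0.042 ] -38.1 0.0289
2 [0.419  0.3027 0.054 ] 25.3 0.0329
3 [0.4608 0.1693 0.066 ] 40.8 0.0373
4 [ 0.4187 -0.2972  0.078 ] 4.6 0.0427
[[ 0.     0.397 -0.918]
 [-0.    -0.918 -0.397]
 [-1.     0.     0.   ]]
```

```bash
python3 -m pendant '{"xyz":[[0.027,0.05,-0.012],[0.027,0.05,-0.012],[0.027,0.05,-0.012],[0.027,0.05,-0.012],[0.027,0.05,-0.012],[0.027,0.05,-0.012]],"turn":[-0.055,-0.055,-0.055,-0.055,-0.055,-0.055]}' 1 20
cat > s.py <<'E'
from h import *
import sys
# target x y z jaw(deg)
o=readout.get_obs(); A=R.from_euler('xyz',o['tool_rot'],degrees=True).as_matrix()
j=np.degrees(np.arctan2(A[1,1],A[0,1])); p=np.array(o['tool_pos'])
print('t',o['time_s'],'pos',p.round(4),'jaw',j.round(1),'tilt',A[2,0].round(4),'q7',round(o['qpos'][6],1),'w',o['grip_width'].__round__(4),'F',np.round(o['force'],1))
if len(sys.argv)>4:
    t=np.array(list(map(float,sys.argv[1:5]))); print('need',(t[:3]-p).round(4),'turn',np.radians((t[3]-j+180)%360-180).round(3))
E
python3 s.py .419 -.297 .12 -85.4
```

```text
time_s: 1.45
tool_pos: [0.42, -0.2933, 0.1503]
tool_rot: [97.5, 89.6, -79.3]
force: [0.7, -0.7, -0.1]
grip_width: 0.0871
t 1.45 pos [ 0.42   -0.2933  0.1503] jaw -86.8 tilt -1.0 q7 -56.4 w 0.0871 F [ 0.7 -0.7 -0.1]
need [-0.001  -0.0037 -0.0303] turn 0.024
```

```bash
python3 -m pendant '{"xyz":[[-0.001,-0.004,-0.04],[0,0,-0.04],[0,0,-0.03],[0,0,-0.01]],"turn":[0.024,0,0,0]}' 1 20
python3 s.py .419 -.297 .031 -85.4
```

```text
time_s: 1.95
tool_pos: [0.4237, -0.2915, 0.0291]
tool_rot: [122.7, 89.4, -52.0]
force: [0.4, -0.5, 0.5]
grip_width: 0.0873
t 1.95 pos [ 0.4237 -0.2915  0.0291] jaw -84.7 tilt -0.9999 q7 -57.1 w 0.0873 F [ 0.4 -0.5  0.5]
need [-0.0047 -0.0055  0.0019] turn -0.012
```

```bash
python3 -m pendant '{"xyz":[[-0.005,-0.005,0.002]],"turn":[-0.01]}' 1 20
python3 s.py .419 -.297 .031 -85.4
python3 -m pendant '{"xyz":[[0,0,0],[0,0,0],[0,0,0],[0,0,0],[0,0,0],[0,0,0]],"turn":[0,0,0,0,0,0]}' 0.3 20
python3 s.py .419 -.297 .031 -85.4
```

```text
time_s: 2.08
tool_pos: [0.4187, -0.2961, 0.0311]
tool_rot: [123.0, 89.4, -52.2]
force: [0.8, 0.1, 0.1]
grip_width: 0.087
t 2.075 pos [ 0.4187 -0.2961  0.0311] jaw -85.2 tilt -1.0 q7 -56.7 w 0.087 F [0.8 0.1 0.1]
need [ 0.0003 -0.0009 -0.0001] turn -0.003
time_s: 2.82
tool_pos: [0.42, -0.2985, 0.0347]
tool_rot: [127.3, 89.1, -48.0]
force: [-0.4, -0.0, -0.2]
grip_width: 0.0598
t 2.825 pos [ 0.42   -0.2985  0.0347] jaw -85.4 tilt -0.9999 q7 -56.7 w 0.0598 F [-0.4 -0.  -0.2]
need [-0.001   0.0015 -0.0037] turn -0.0
```

```bash
python3 -m pendant '{"xyz":[[0,0,0.03],[0,0,0.04],[0,0,0.04]],"turn":[0,0,0.0]}' 
python3 s.py .644 -.162 .145 0
python3 - <<'E'
from h import *
save('top','top1');save('wrist','w1')
E
```

```text
time_s: 3.2
tool_pos: [0.416, -0.2958, 0.1424]
tool_rot: [100.8, 89.7, -74.6]
force: [0.4, -0.2, -2.3]
grip_width: 0.0606
t 3.2 pos [ 0.416  -0.2958  0.1424] jaw -85.4 tilt -1.0 q7 -54.4 w 0.0606 F [ 0.4 -0.2 -2.3]
need [0.228  0.1338 0.0026] turn 1.49
```

View pics/top1.png

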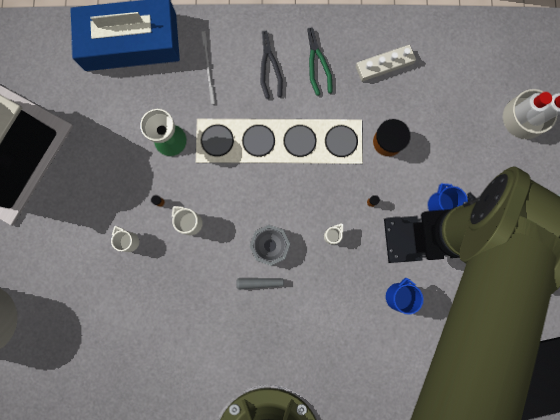

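View pics/w1.png

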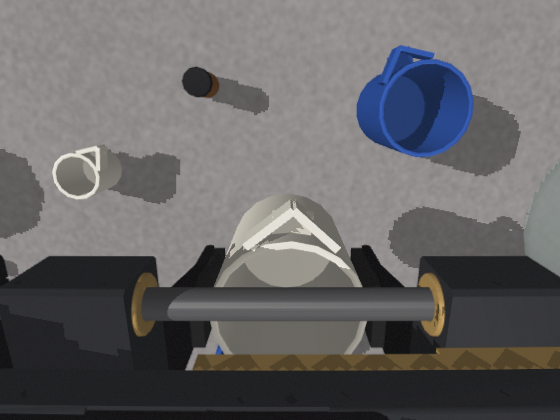

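```bash
python3 -m pendant '{"xyz":[[0.0285,0.017,0],[0.0285,0.017,0],[0.0285,0.017,0],[0.0285,0.017,0],[0.0285,0.017,0],[0.0285,0.017,0],[0.0285,0.017,0],[0.0285,0.017,0]],"turn":[0.186,0.186,0.186,0.186,0.186,0.186,0.186,0.186]}' 
python3 s.py .644 -.162 .145 0
python3 - <<'E'
from h import *
save('wrist','w2')
E
```

```text
time_s: 4.3
tool_pos: [0.6453, -0.1592, 0.1347]
tool_rot: [-166.9, 89.7, 103.8]
force: [-0.2, -0.8, -2.8]
grip_width: 0.0602
t 4.3 pos [ 0.6453 -0.1592  0.1347] jaw 0.7 tilt -1.0 q7 3.1 w 0.0602 F [-0.2 -0.8 -2.8]
need [-0.0013 -0.0028  0.0103] turn -0.013
```

View pics/w2.png

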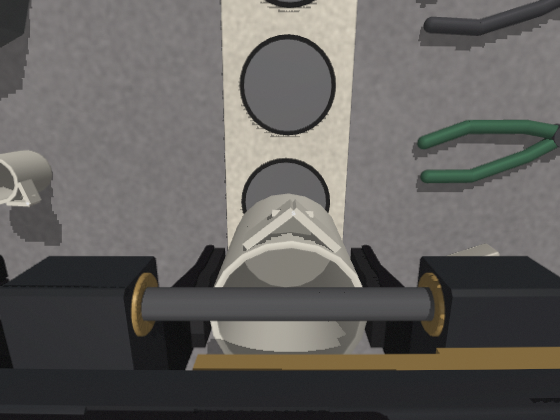

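```bash
python3 - <<'E'
from h import *
print(px2w('wrist',288,85,.005).round(4))
E
python3 -m pendant '{"xyz":[[-0.001,-0.003,-0.03],[0,0,-0.03],[0,0,-0.025]],"turn":[-0.012,0,0]}' 
python3 s.py .644 -.162 .0385 0
```

```text
[ 0.6473 -0.0627  0.005 ]
time_s: 4.72
tool_pos: [0.6485, -0.1553, 0.0444]
tool_rot: [167.3, 89.3, 78.0]
force: [-0.0, 0.0, -2.7]
grip_width: 0.0608
t 4.725 pos [ 0.6485 -0.1553  0.0444] jaw 0.7 tilt -0.9999 q7 1.2 w 0.0608 F [-0.   0.  -2.7]
need [-0.0045 -0.0067 -0.0059] turn -0.012
```

```bash
python3 -m pendant '{"xyz":[[-0.004,-0.006,0],[0,0,0]],"turn":[-0.012,0]}' 
python3 s.py .644 -.162 .0385 0
python3 - <<'E'
from h import *
M=w2c('wrist');save('wrist','w3')
np.save('M3',M)
E
python3 s.py .644 -.162 .0385 0
```

```text
time_s: 4.97
tool_pos: [0.6417, -0.1615, 0.041]
tool_rot: [-165.6, 89.2, 104.3]
force: [-0.2, -0.4, -2.6]
grip_width: 0.0604
t 4.975 pos [ 0.6417 -0.1615  0.041 ] jaw -0.1 tilt -0.9999 q7 1.1 w 0.0604 F [-0.2 -0.4 -2.6]
need [ 0.0023 -0.0005 -0.0025] turn 0.001
t 5.025 pos [ 0.6418 -0.1607  0.041 ] jaw -0.0 tilt -0.9999 q7 1.1 w 0.0603 F [-0.2  0.8 -3. ]
need [ 0.0022 -0.0013 -0.0025] turn 0.001
```

View pics/w3.png

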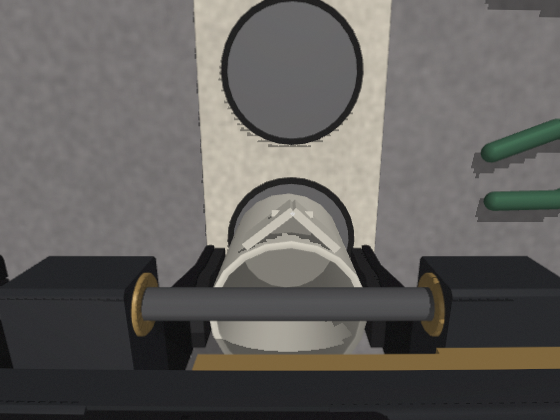

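```bash
python3 - <<'E'
from h import *
M=np.load('M3.npy'); print(px2w('wrist',292,71,.005,M).round(4))
E
python3 -m pendant '{"xyz":[[0.002,-0.001,-0.002],[0,0,-0.001],[0,0,-0.001],[0,0,-0.001]],"turn":[0,0,0,0]}' 
python3 s.py .644 -.162 .0385 0
```

```text
[ 0.6436 -0.0681  0.005 ]
time_s: 5.52
tool_pos: [0.6451, -0.162, 0.0397]
tool_rot: [-178.4, 89.3, 91.5]
force: [-4.0, -0.2, 5.0]
grip_width: 0.0604
t 5.525 pos [ 0.6451 -0.162   0.0397] jaw -0.1 tilt -0.9999 q7 1.1 w 0.0604 F [-4.  -0.2  5. ]
need [-0.0011 -0.     -0.0012] turn 0.001
```

```bash
python3 -m pendant '{"xyz":[[0,0,0],[0,0,0],[0,0,0.0],[0,0,0.0]],"turn":[0,0,0,0]}' 1
python3 s.py .644 -.162 .12 0
```

```text
time_s: 6.02
tool_pos: [0.6469, -0.1622, 0.0404]
tool_rot: [162.1, 89.3, 72.0]
force: [-0.1, -0.8, 0.2]
grip_width: 0.0855
t 6.025 pos [ 0.6469 -0.1622  0.0404] jaw -0.0 tilt -0.9999 q7 1.1 w 0.0855 F [-0.1 -0.8  0.2]
need [-0.0029  0.0002  0.0796] turn 0.001
```

```bash
python3 -m pendant '{"xyz":[[-0.001,0,0.03],[-0.001,0,0.05],[0,0,0.04],[-0.018,0.002,0],[-0.018,0.002,0],[-0.018,0.002,0],[-0.018,0.002,0],[-0.018,0.002,0],[-0.018,0.002,0],[-0.018,0.002,0]],"turn":[0,0,0,-0.186,-0.186,-0.186,-0.186,-0.186,-0.186,-0.186]}' 1
python3 s.py .432 -.139 .12 -128
```

```text
time_s: 7.28
tool_pos: [0.5163, -0.1468, 0.1638]
tool_rot: [159.9, 89.0, -5.6]
force: [-0.4, -0.4, 0.3]
grip_width: 0.0872
t 7.275 pos [ 0.5163 -0.1468  0.1638] jaw -75.5 tilt -0.9998 q7 -64.7 w 0.0872 F [-0.4 -0.4  0.3]
need [-0.0843  0.0078 -0.0438] turn -0.917
```

```bash
python3 -m pendant '{"xyz":[[-0.018,0.002,-0.009],[-0.018,0.001,-0.009],[-0.018,0.001,-0.009],[-0.015,0.001,-0.009],[-0.012,0.001,-0.009],[0,0,0]],"turn":[-0.184,-0.184,-0.184,-0.184,-0.17,0]}' 1
python3 s.py .432 -.139 .12 -128
python3 - <<'E'
from h import *
M=w2c('wrist');save('wrist','w4');np.save('M4',M)
save('top','top4')
E
python3 s.py .432 -.139 .011 -128
```

```text
time_s: 8.02
tool_pos: [0.4325, -0.14, 0.1186]
tool_rot: [158.3, 88.7, -60.2]
force: [-0.3, 0.3, 0.8]
grip_width: 0.0872
t 8.025 pos [ 0.4325 -0.14    0.1186] jaw -128.4 tilt -0.9998 q7 -114.7 w 0.0872 F [-0.3  0.3  0.8]
need [-0.0005  0.001   0.0014] turn 0.008
t 8.125 pos [ 0.4341 -0.1402  0.1196] jaw -128.3 tilt -0.9997 q7 -114.6 w 0.0868 F [-0.3 -0.   0.4]
need [-0.0021  0.0012 -0.1086] turn 0.006
```

View pics/w4.png

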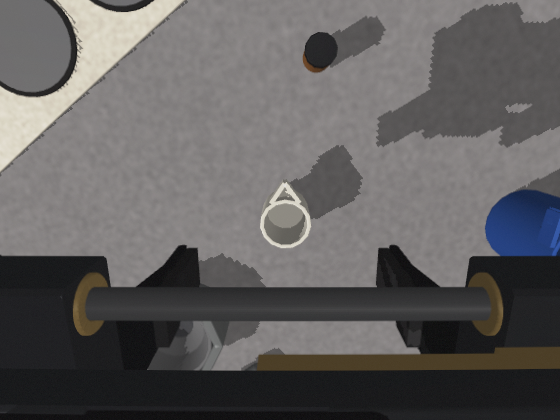

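View pics/top4.png

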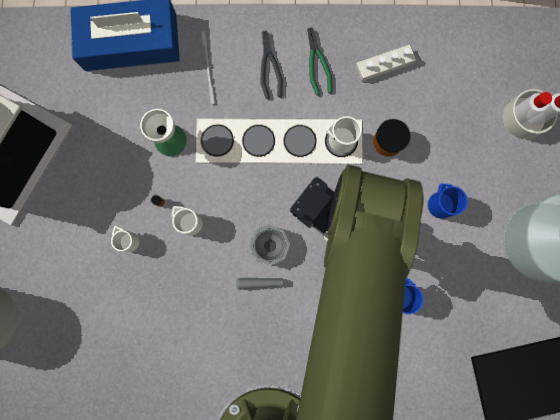

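```bash
python3 - <<'E'
from h import *
M=np.load('M4.npy'); print(px2w('wrist',286,224,.042,M).round(4))
E
python3 -m pendant '{"xyz":[[-0.002,0.001,-0.04],[0,0,-0.04],[0,0,-0.017],[0,0,-0.004]],"turn":[0.006,0,0,0]}' 1
python3 s.py .432 -.139 .012 -128
```

```text
[ 0.4307 -0.138   0.042 ]
time_s: 8.62
tool_pos: [0.4381, -0.1401, 0.0195]
tool_rot: [174.3, 88.2, -43.1]
force: [0.6, 0.0, -0.1]
grip_width: 0.087
t 8.625 pos [ 0.4381 -0.1401  0.0195] jaw -127.4 tilt -0.9995 q7 -117.3 w 0.087 F [ 0.6  0.  -0.1]
need [-0.0061  0.0011 -0.0075] turn -0.011
```

```bash
python3 -m pendant '{"xyz":[[-0.006,0.001,-0.005],[0,0,0]],"turn":[-0.01,0]}' 1
python3 s.py .431 -.139 .012 -128
```

```text
time_s: 8.88
tool_pos: [0.4331, -0.1394, 0.0153]
tool_rot: [175.9, 88.1, -41.9]
force: [0.3, 0.0, -0.0]
grip_width: 0.0869
t 8.875 pos [ 0.4331 -0.1394  0.0153] jaw -127.9 tilt -0.9994 q7 -117.7 w 0.0869 F [ 0.3  0.  -0. ]
need [-0.0021  0.0004 -0.0033] turn -0.002
```

```bash
python3 -m pendant '{"xyz":[[-0.002,0,-0.005],[0,0,0]],"turn":[0,0]}' 1
python3 -m pendant '{"xyz":[[0,0,0],[0,0,0],[0,0,0],[0,0,0],[0,0,0],[0,0,0],[0,0,0],[0,0,0]],"turn":[0,0,0,0,0,0,0,0]}' 0 20
python3 s.py .431 -.139 .012 -128
```

```text
time_s: 9.12
tool_pos: [0.432, -0.1398, 0.0113]
tool_rot: [177.1, 87.9, -40.7]
force: [0.1, 0.2, -1.1]
grip_width: 0.087
time_s: 10.12
tool_pos: [0.4327, -0.14, 0.0119]
tool_rot: [177.9, 87.9, -39.9]
force: [0.2, 0.7, -0.2]
grip_width: 0.0346
t 10.125 pos [ 0.4327 -0.14    0.0119] jaw -127.9 tilt -0.9993 q7 -117.8 w 0.0346 F [ 0.2  0.7 -0.2]
need [-0.0017  0.001   0.0001] turn -0.002
```

```bash
python3 -m pendant '{"xyz":[[0,0,0.02],[0,0,0.05],[0,0,0.05],[0.018,0.021,0],[0.018,0.021,0],[0.018,0.021,0],[0.018,0.021,0],[0.018,0.021,0],[0.018,0.021,0],[0.018,0.021,0]],"turn":[0,0,0,0.186,0.186,0.186,0.186,0.186,0.186,0.186]}' 
python3 s.py .644 .114 .12 0
```

```text
time_s: 11.38
tool_pos: [0.5589, 0.0096, 0.1348]
tool_rot: [172.3, 88.0, 29.9]
force: [0.1, 0.1, 0.6]
grip_width: 0.034
t 11.375 pos [0.5589 0.0096 0.1348] jaw -52.4 tilt -0.9994 q7 -60.4 w 0.034 F [0.1 0.1 0.6]
need [ 0.0851  0.1044 -0.0148] turn 0.915
```

```bash
python3 -m pendant '{"xyz":[[0.018,0.021,0],[0.018,0.021,0],[0.017,0.021,0],[0.016,0.021,0],[0.015,0.019,0],[0,0,0]],"turn":[0.183,0.183,0.183,0.183,0.183,0]}' 
python3 s.py .644 .114 .016 0
python3 - <<'E'
from h import *
M=w2c('wrist');save('wrist','w5');np.save('M5',M)
save('top','top5')
E
python3 s.py .644 .114 .016 0
```

```text
time_s: 12.12
tool_pos: [0.6448, 0.1173, 0.1323]
tool_rot: [177.8, 87.9, 89.2]
force: [0.4, -0.8, -1.1]
grip_width: 0.0341
t 12.125 pos [0.6448 0.1173 0.1323] jaw 1.4 tilt -0.9993 q7 -21.7 w 0.0341 F [ 0.4 -0.8 -1.1]
need [-0.0008 -0.0033 -0.1163] turn -0.024
t 12.225 pos [0.6441 0.1147 0.1322] jaw 1.2 tilt -0.9994 q7 -21.8 w 0.0346 F [ 0.2 -1.7 -0.1]
need [-1.000e-04 -7.000e-04 -1.162e-01] turn -0.02
```

View pics/w5.png

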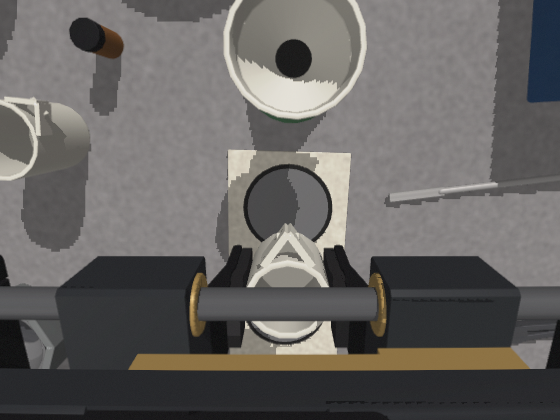

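View pics/top5.png

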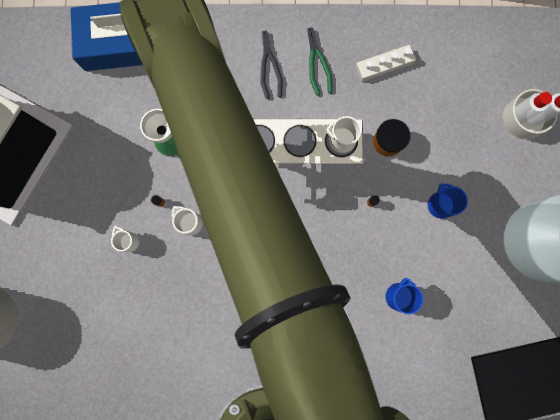

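```bash
python3 - <<'E'
from h import *
M=np.load('M5.npy'); print(px2w('wrist',288,208,.005,M).round(4), np.linalg.inv(M)[:3,3])
E
python3 -m pendant '{"xyz":[[0,-0.001,-0.04],[0,0,-0.04],[0,0,-0.02],[0,0,0]],"turn":[-0.02,0,0,0]}' 
python3 s.py .644 .114 .016 0
python3 - <<'E'
from h import *
M=w2c('wrist');save('wrist','w6');np.save('M6',M)
E
```

```text
[0.6451 0.1158 0.005 ] [0.64243991 0.1874944  0.29617534]
time_s: 12.72
tool_pos: [0.6437, 0.1077, 0.0313]
tool_rot: [173.9, 88.3, 83.2]
force: [-0.1, 0.4, -0.4]
grip_width: 0.0344
t 12.725 pos [0.6437 0.1077 0.0313] jaw -0.7 tilt -0.9996 q7 -25.5 w 0.0344 F [-0.1  0.4 -0.4]
need [ 0.0003  0.0063 -0.0153] turn 0.013
```

View pics/w6.png

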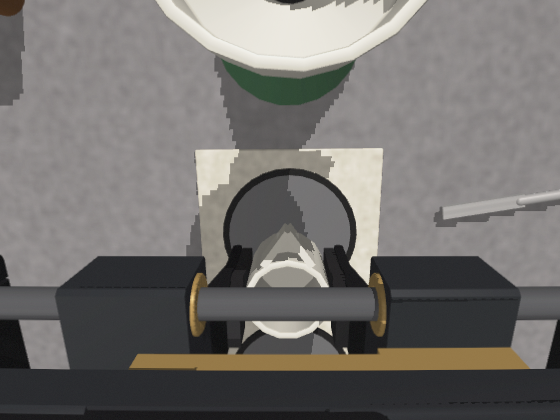

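```bash
python3 -m pendant '{"xyz":[[0,0.006,-0.006],[0,0,0]],"turn":[0.013,0]}' 
python3 s.py .644 .114 .016 0
```

```text
time_s: 13.02
tool_pos: [0.6465, 0.1147, 0.0292]
tool_rot: [162.5, 88.2, 72.5]
force: [0.3, 0.8, -1.6]
grip_width: 0.0342
t 13.025 pos [0.6465 0.1147 0.0292] jaw 0.0 tilt -0.9995 q7 -25.6 w 0.0342 F [ 0.3  0.8 -1.6]
need [-0.0025 -0.0007 -0.0132] turn -0.0
```

```bash
python3 -m pendant '{"xyz":[[-0.002,0,-0.006],[0,0,-0.003],[0,0,-0.001]],"turn":[0,0,0]}' 
python3 s.py .644 .114 .016 0
```

```text
time_s: 13.4
tool_pos: [0.6453, 0.1152, 0.0201]
tool_rot: [158.2, 88.2, 68.2]
force: [0.3, 1.2, -0.9]
grip_width: 0.0344
t 13.4 pos [0.6453 0.1152 0.0201] jaw 0.0 tilt -0.9995 q7 -25.9 w 0.0344 F [ 0.3  1.2 -0.9]
need [-0.0013 -0.0012 -0.0041] turn -0.0
```

```bash
python3 -m pendant '{"xyz":[[-0.001,-0.001,-0.003],[0,0,-0.001],[0,0,-0.001],[0,0,-0.001]],"turn":[0,0,0,0]}' 
python3 s.py .644 .114 .016 0
```

```text
time_s: 13.9
tool_pos: [0.6446, 0.1143, 0.0171]
tool_rot: [157.2, 88.2, 67.2]
force: [-2.2, -1.1, 6.1]
grip_width: 0.0345
t 13.9 pos [0.6446 0.1143 0.0171] jaw 0.0 tilt -0.9995 q7 -26.0 w 0.0345 F [-2.2 -1.1  6.1]
need [-0.0006 -0.0003 -0.0011] turn -0.0
```

```bash
python3 -m pendant '{"xyz":[[0,0,0],[0,0,0],[0,0,0.0],[0,0,0.0],[0,0,0.03],[0,0,0.05],[0,0,0.05],[-0.025,0.01,0.01]],"turn":[0,0,0,0,0,0,0,-0.185]}' 1
python3 s.py .419 .303 .12 -64.7
```

```text
time_s: 14.9
tool_pos: [0.6186, 0.1223, 0.1579]
tool_rot: [166.1, 88.2, 65.1]
force: [0.8, 1.0, -0.2]
grip_width: 0.0865
t 14.9 pos [0.6186 0.1223 0.1579] jaw -11.0 tilt -0.9995 q7 -33.5 w 0.0865 F [ 0.8  1.  -0.2]
need [-0.1996  0.1807 -0.0379] turn -0.937
```

```bash
python3 -m pendant '{"xyz":[[-0.033,0.03,-0.006],[-0.033,0.03,-0.006],[-0.033,0.03,-0.006],[-0.033,0.03,-0.006],[-0.033,0.03,-0.006],[-0.033,0.03,-0.006],[0,0,0]],"turn":[-0.156,-0.156,-0.156,-0.156,-0.156,-0.156,0]}' 1
python3 s.py .419 .303 .12 -64.7
python3 - <<'E'
from h import *
M=w2c('wrist');save('wrist','w7');np.save('M7',M)
save('top','top7')
E
```

```text
time_s: 15.78
tool_pos: [0.4133, 0.3084, 0.1239]
tool_rot: [160.2, 87.8, 3.8]
force: [-0.1, 0.1, 0.8]
grip_width: 0.0868
t 15.775 pos [0.4133 0.3084 0.1239] jaw -66.4 tilt -0.9993 q7 -112.4 w 0.0868 F [-0.1  0.1  0.8]
need [ 0.0057 -0.0054 -0.0039] turn 0.031
```

View pics/w7.png

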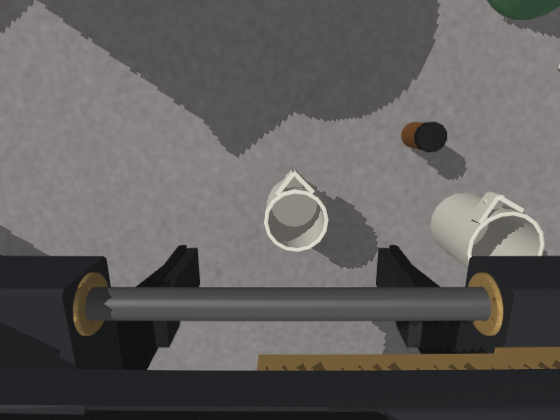

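View pics/top7.png

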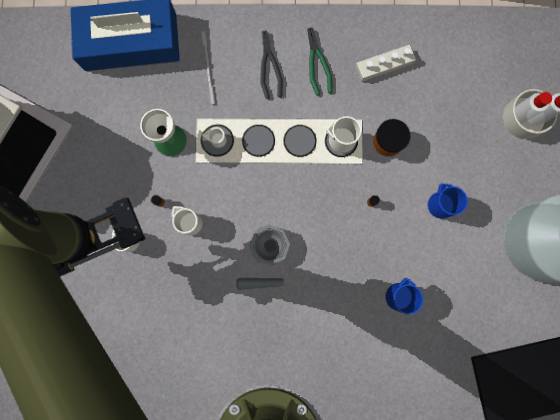

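```bash
python3 - <<'E'
from h import *
M=np.load('M7.npy'); c=px2w('wrist',296,220,.054,M);t=px2w('wrist',293,172,.054,M); d=t-c; print(c.round(4),np.degrees(np.arctan2(d[1],d[0])))
E
python3 -m pendant '{"xyz":[[0.006,-0.005,-0.03],[0,0,-0.03],[0,0,-0.03],[0,0,0]],"turn":[0.03,0,0,0]}' 1
python3 s.py .419 .303 .016 -64.7
```

```text
[0.4191 0.3043 0.054 ] 27.394149148254428
time_s: 16.38
tool_pos: [0.4294, 0.2954, 0.0329]
tool_rot: [158.2, 87.5, 2.9]
force: [-0.4, -0.2, 0.3]
grip_width: 0.087
t 16.375 pos [0.4294 0.2954 0.0329] jaw -65.3 tilt -0.9991 q7 -114.8 w 0.087 F [-0.4 -0.2  0.3]
need [-0.0104  0.0076 -0.0169] turn 0.011
```

```bash
python3 -m pendant '{"xyz":[[-0.01,0.008,-0.006],[0,0,0],[0,0,-0.006]],"turn":[0.02,0,0]}' 1
python3 s.py .419 .303 .016 -63.7
```

```text
time_s: 16.75
tool_pos: [0.422, 0.3047, 0.0236]
tool_rot: [160.9, 87.2, 6.8]
force: [-0.1, 0.1, 0.1]
grip_width: 0.0868
t 16.75 pos [0.422  0.3047 0.0236] jaw -64.2 tilt -0.9988 q7 -115.8 w 0.0868 F [-0.1  0.1  0.1]
need [-0.003  -0.0017 -0.0076] turn 0.008
```

```bash
python3 -m pendant '{"xyz":[[-0.003,-0.001,-0.005],[0,0,0]],"turn":[0.008,0]}' 1
python3 s.py .419 .303 .016 -63.7
python3 -m pendant '{"xyz":[[0,0,0],[0,0,0],[0,0,0],[0,0,0],[0,0,0],[0,0,0],[0,0,0]],"turn":[0,0,0,0,0,0,0]}' 0 20
python3 s.py .419 .303 .016 -63.7
```

```text
time_s: 17.0
tool_pos: [0.4188, 0.3036, 0.0185]
tool_rot: [160.7, 87.2, 7.0]
force: [0.2, 1.0, -0.4]
grip_width: 0.0873
t 17.0 pos [0.4188 0.3036 0.0185] jaw -63.7 tilt -0.9988 q7 -115.7 w 0.0873 F [ 0.2  1.  -0.4]
need [ 0.0002 -0.0006 -0.0025] turn -0.0
time_s: 17.88
tool_pos: [0.4193, 0.3038, 0.0189]
tool_rot: [161.0, 87.1, 7.3]
force: [-0.1, -0.3, 0.1]
grip_width: 0.0442
t 17.875 pos [0.4193 0.3038 0.0189] jaw -63.7 tilt -0.9988 q7 -115.7 w 0.0442 F [-0.1 -0.3  0.1]
need [-0.0003 -0.0008 -0.0029] turn -0.0
```

```bash
python3 -m pendant '{"xyz":[[0,0,0.03],[0,0,0.05],[0,0,0.05],[0.03,-0.04,0.01],[0.03,-0.04,0],[0.03,-0.04,0],[0.03,-0.04,0],[0.03,-0.04,0],[0.03,-0.04,0]],"turn":[0,0,0,0.185,0.185,0.185,0.185,0.185,0.185]}' 
python3 s.py .644 .022 .024 0
```

```text
time_s: 19.0
tool_pos: [0.5945, 0.0674, 0.1621]
tool_rot: [155.8, 87.2, 65.1]
force: [0.9, 1.3, -1.4]
grip_width: 0.0439
t 19.0 pos [0.5945 0.0674 0.1621] jaw -0.7 tilt -0.9988 q7 -14.8 w 0.0439 F [ 0.9  1.3 -1.4]
need [ 0.0495 -0.0454 -0.1381] turn 0.013
```

```bash
python3 -m pendant '{"xyz":[[0.025,-0.023,0],[0.025,-0.023,0],[0,0,-0.04],[0,0,-0.03],[0,0,0]],"turn":[0.01,0,0,0,0]}' 
python3 s.py .644 .022 .024 0
python3 - <<'E'
from h import *
M=w2c('wrist');save('wrist','w8');np.save('M8',M)
E
```

```text
time_s: 19.62
tool_pos: [0.6476, 0.0112, 0.0876]
tool_rot: [157.4, 87.3, 66.7]
force: [-0.5, -0.2, -1.1]
grip_width: 0.044
t 19.625 pos [0.6476 0.0112 0.0876] jaw -0.7 tilt -0.9989 q7 -11.9 w 0.044 F [-0.5 -0.2 -1.1]
need [-0.0036  0.0108 -0.0636] turn 0.012
```

View pics/w8.png

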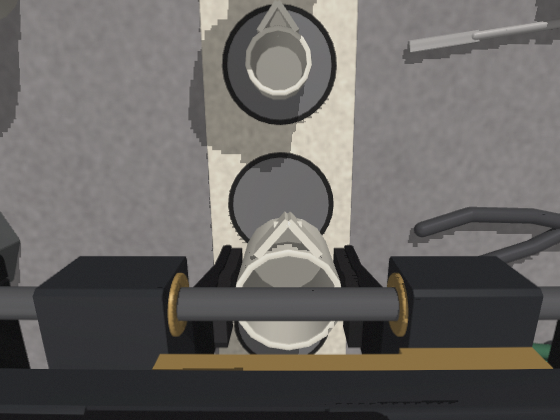

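```bash
python3 -m pendant '{"xyz":[[-0.003,0.011,-0.015],[0,0,-0.02],[0,0,-0.01],[0,0,0]],"turn":[0.012,0,0,0]}' 
python3 s.py .644 .022 .024 0
```

```text
time_s: 20.18
tool_pos: [0.6468, 0.025, 0.0444]
tool_rot: [150.2, 87.1, 60.4]
force: [0.1, 0.4, 0.1]
grip_width: 0.0438
t 20.175 pos [0.6468 0.025  0.0444] jaw 0.2 tilt -0.9987 q7 -13.3 w 0.0438 F [0.1 0.4 0.1]
need [-0.0028 -0.003  -0.0204] turn -0.003
```

```bash
python3 -m pendant '{"xyz":[[-0.003,-0.002,-0.008],[0,0,-0.005],[0,0,0],[0,0,-0.003]],"turn":[0,0,0,0]}' 
python3 s.py .644 .022 .024 0
```

```text
time_s: 20.68
tool_pos: [0.6447, 0.0223, 0.0286]
tool_rot: [147.7, 87.1, 57.8]
force: [0.4, 0.3, -0.6]
grip_width: 0.0439
t 20.675 pos [0.6447 0.0223 0.0286] jaw 0.1 tilt -0.9987 q7 -13.4 w 0.0439 F [ 0.4  0.3 -0.6]
need [-0.0007 -0.0003 -0.0046] turn -0.002
```

```bash
python3 -m pendant '{"xyz":[[0,0,-0.002],[0,0,-0.001],[0,0,-0.001],[0,0,-0.001]],"turn":[0,0,0,0]}' 
python3 s.py .644 .022 .024 0
```

```text
time_s: 21.18
tool_pos: [0.6451, 0.0223, 0.024]
tool_rot: [147.2, 87.1, 57.3]
force: [-2.7, -1.0, 5.7]
grip_width: 0.0441
t 21.175 pos [0.6451 0.0223 0.024 ] jaw 0.1 tilt -0.9987 q7 -13.6 w 0.0441 F [-2.7 -1.   5.7]
need [-0.0011 -0.0003 -0.    ] turn -0.002
```

Contact. Release, rise, go to beaker 3 (0.461, 0.169, jaw −49.2).

```bash
python3 -m pendant '{"xyz":[[0,0,0],[0,0,0],[0,0,0.0],[0,0,0.0],[0,0,0.03],[0,0,0.05],[0,0,0.05]],"turn":[0,0,0,0,0,0,0]}' 1
python3 -m pendant '{"xyz":[[-0.036,0.028,0],[-0.036,0.028,0],[-0.036,0.028,0],[-0.036,0.028,0],[-0.036,0.028,0],[0,0,0]],"turn":[-0.172,-0.172,-0.172,-0.172,-0.17,0]}' 1
python3 s.py .461 .169 .12 -49.2
python3 - <<'E'
from h import *
M=w2c('wrist');save('wrist','w9');np.save('M9',M)
E
```

```text
time_s: 22.05
tool_pos: [0.6413, 0.022, 0.1519]
tool_rot: [157.3, 87.3, 67.5]
force: [1.1, -0.3, -1.0]
grip_width: 0.0871
time_s: 22.8
tool_pos: [0.4598, 0.1664, 0.1584]
tool_rot: [147.2, 86.6, 6.5]
force: [0.8, -0.4, 0.3]
grip_width: 0.0868
t 22.8 pos [0.4598 0.1664 0.1584] jaw -50.7 tilt -0.9983 q7 -74.5 w 0.0868 F [ 0.8 -0.4  0.3]
need [ 0.0012  0.0026 -0.0384] turn 0.026
```

View pics/w9.png

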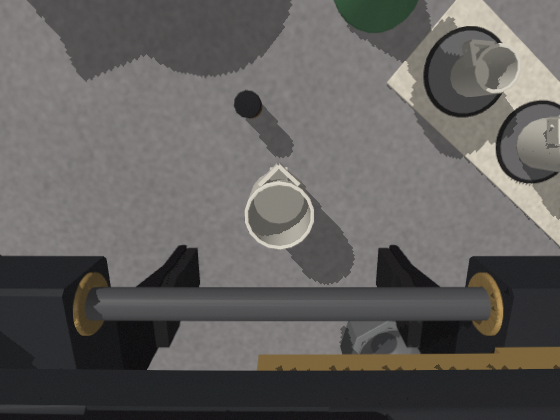

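```bash
python3 - <<'E'
from h import *
M=np.load('M9.npy'); c=px2w('wrist',280,215,.066,M);t=px2w('wrist',279,166,.066,M); d=t-c; print(c.round(4),np.degrees(np.arctan2(d[1],d[0])))
E
python3 -m pendant '{"xyz":[[0.001,0.002,-0.03],[0,0,-0.03],[0,0,-0.02],[0,0,0]],"turn":[0.026,0,0,0]}' 1
python3 s.py .461 .169 .024 -49.2
```

```text
[0.4598 0.1704 0.066 ] 40.24913708822014
time_s: 23.35
tool_pos: [0.4666, 0.1632, 0.0773]
tool_rot: [146.4, 86.4, 7.2]
force: [-0.1, -0.6, 0.9]
grip_width: 0.0869
t 23.35 pos [0.4666 0.1632 0.0773] jaw -49.3 tilt -0.998 q7 -76.7 w 0.0869 F [-0.1 -0.6  0.9]
need [-0.0056  0.0058 -0.0533] turn 0.002
```

```bash
python3 -m pendant '{"xyz":[[-0.006,0.006,-0.01],[-0.001,0.001,-0.018],[-0.001,0.001,-0.018],[0,0,0]],"turn":[0,0,0,0]}' 1
python3 s.py .461 .17 .024 -49.2
```

```text
time_s: 23.85
tool_pos: [0.4609, 0.1721, 0.0322]
tool_rot: [147.2, 86.1, 7.9]
force: [-0.3, 0.5, 0.1]
grip_width: 0.0873
t 23.85 pos [0.4609 0.1721 0.0322] jaw -49.4 tilt -0.9977 q7 -81.0 w 0.0873 F [-0.3  0.5  0.1]
need [ 0.0001 -0.0021 -0.0082] turn 0.003
```

```bash
python3 -m pendant '{"xyz":[[0,-0.002,-0.006],[0,0,0]],"turn":[0,0]}' 1
python3 s.py .461 .17 .024 -49.2
python3 -m pendant '{"xyz":[[0,0,0],[0,0,0],[0,0,0],[0,0,0],[0,0,0],[0,0,0]],"turn":[0,0,0,0,0,0]}' 0.2 20
python3 s.py .461 .17 .024 -49.2
```

```text
time_s: 24.1
tool_pos: [0.4621, 0.1704, 0.0274]
tool_rot: [147.3, 86.0, 8.0]
force: [-0.5, -0.2, -0.6]
grip_width: 0.087
t 24.1 pos [0.4621 0.1704 0.0274] jaw -49.4 tilt -0.9975 q7 -81.2 w 0.087 F [-0.5 -0.2 -0.6]
need [-0.0011 -0.0004 -0.0034] turn 0.003
time_s: 24.85
tool_pos: [0.4631, 0.1707, 0.0288]
tool_rot: [147.4, 85.8, 8.1]
force: [-0.0, -0.3, 0.1]
grip_width: 0.0527
t 24.85 pos [0.4631 0.1707 0.0288] jaw -49.4 tilt -0.9974 q7 -81.1 w 0.0527 F [-0.  -0.3  0.1]
need [-0.0021 -0.0007 -0.0048] turn 0.004
```

```bash
python3 -m pendant '{"xyz":[[0,0,0.03],[0,0,0.05],[0,0,0.05],[0.032,-0.042,0.005],[0.032,-0.042,0],[0.032,-0.042,0],[0.032,-0.042,0],[0.032,-0.042,0],[0,0,0]],"turn":[0,0,0,0.173,0.173,0.173,0.173,0.173,0]}' 
python3 s.py .644 -.070 .034 0
```

```text
time_s: 25.98
tool_pos: [0.6242, -0.048, 0.1655]
tool_rot: [143.9, 86.0, 56.0]
force: [-1.2, 0.1, -2.7]
grip_width: 0.0525
t 25.975 pos [ 0.6242 -0.048   0.1655] jaw 2.0 tilt -0.9976 q7 0.7 w 0.0525 F [-1.2  0.1 -2.7]
need [ 0.0198 -0.022  -0.1315] turn -0.035
```

```bash
python3 -m pendant '{"xyz":[[0.02,-0.022,0],[0,0,-0.035],[0,0,-0.03],[0,0,0]],"turn":[-0.035,0,0,0]}' 
python3 s.py .644 -.070 .034 0
python3 - <<'E'
from h import *
M=w2c('wrist');save('wrist','w10');np.save('M10',M)
E
```

```text
time_s: 26.48
tool_pos: [0.643, -0.068, 0.0974]
tool_rot: [147.3, 86.0, 57.2]
force: [-0.7, 0.7, -0.7]
grip_width: 0.0523
t 26.475 pos [ 0.643  -0.068   0.0974] jaw -0.2 tilt -0.9976 q7 -0.9 w 0.0523 F [-0.7  0.7 -0.7]
need [ 0.001  -0.002  -0.0634] turn 0.003
```

View pics/w10.png

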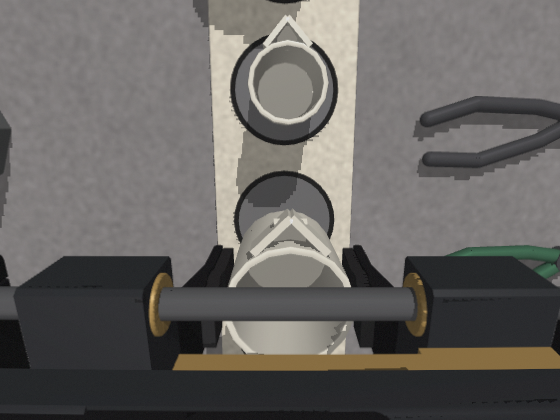

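```bash
python3 -m pendant '{"xyz":[[0.001,-0.002,-0.02],[0,-0.001,-0.02],[0,0,-0.012],[0,0,0]],"turn":[0,0,0,0]}' 
python3 s.py .644 -.070 .034 0
```

```text
time_s: 27.02
tool_pos: [0.6465, -0.07, 0.0464]
tool_rot: [142.7, 85.8, 52.6]
force: [-0.3, -0.8, -0.8]
grip_width: 0.0526
t 27.025 pos [ 0.6465 -0.07    0.0464] jaw -0.1 tilt -0.9974 q7 -1.5 w 0.0526 F [-0.3 -0.8 -0.8]
need [-0.0025  0.     -0.0124] turn 0.002
```

```bash
python3 -m pendant '{"xyz":[[-0.003,0,-0.006],[0,0,-0.002],[0,0,-0.002],[0,0,-0.001]],"turn":[0,0,0,0]}' 
python3 s.py .644 -.070 .034 0
```

```text
time_s: 27.52
tool_pos: [0.6444, -0.07, 0.0362]
tool_rot: [141.0, 85.8, 51.0]
force: [-0.3, 0.4, -1.2]
grip_width: 0.0525
t 27.525 pos [ 0.6444 -0.07    0.0362] jaw -0.1 tilt -0.9973 q7 -1.6 w 0.0525 F [-0.3  0.4 -1.2]
need [-0.0004  0.     -0.0022] turn 0.003
```

```bash
python3 -m pendant '{"xyz":[[0,0,-0.001],[0,0,-0.001],[0,0,-0.001]],"turn":[0,0,0]}' 
python3 s.py .644 -.070 .034 0
```

```text
time_s: 27.9
tool_pos: [0.6449, -0.0701, 0.0339]
tool_rot: [140.3, 85.7, 50.2]
force: [-0.9, 0.9, 4.4]
grip_width: 0.0525
t 27.9 pos [ 0.6449 -0.0701  0.0339] jaw -0.1 tilt -0.9972 q7 -1.7 w 0.0525 F [-0.9  0.9  4.4]
need [-0.0009  0.0001  0.0001] turn 0.003
```

Contact; release, rise and pull back toward the base for a check view.

```bash
python3 -m pendant '{"xyz":[[0,0,0],[0,0,0],[0,0,0.0],[0,0,0.0],[0,0,0.03],[0,0,0.05],[0,0,0.05]],"turn":[0,0,0,0,0,0,0]}' 1
python3 -m pendant '{"xyz":[[0,-0.06,0.01],[-0.02,-0.06,0],[-0.03,-0.06,0],[-0.03,-0.06,0],[-0.03,-0.06,0],[-0.02,-0.06,0],[-0.02,-0.06,0],[0,-0.06,0],[0,0,0]],"turn":[0,0,0,0,0,0,0,0,0]}' 1
python3 s.py
python3 - <<'E'
from h import *
im=save('top','top11');save('side','side11')
t=im[:,:,::-1][110:175,190:370]
cv2.imwrite('pics/z11.png',cv2.resize(t,None,fx=4.4,fy=4.4,interpolation=cv2.INTER_CUBIC))
for n in ['beaker1_centre','beaker2_centre','beaker3_centre','beaker4_centre','mortar_centre']:
  for c in ['top','side']:
    print(n,c,[(round(d['score'],2),toworld(c,d['at']).round(3).tolist()) for d in pinpoint(c,n)])
E
```

```text
time_s: 28.78
tool_pos: [0.6413, -0.0698, 0.1619]
tool_rot: [147.1, 86.0, 57.0]
force: [0.8, -0.9, 0.8]
grip_width: 0.0867
time_s: 29.9
tool_pos: [0.4957, -0.5403, 0.1788]
tool_rot: [137.6, 85.7, 47.9]
force: [0.8, -0.3, -0.2]
grip_width: 0.0871
t 29.9 pos [ 0.4957 -0.5403  0.1788] jaw 0.2 tilt -0.9972 q7 44.0 w 0.0871 F [ 0.8 -0.3 -0.2]
beaker1_centre top [(0.55, [0.646, 0.111, 0.028]), (0.33, [0.643, 0.119, 0.001])]
beaker1_centre side [(0.81, [0.645, 0.113, 0.029]), (0.23, [0.645, 0.22, 0.0]), (0.21, [0.648, 0.11, 0.001])]
beaker2_centre top [(0.69, [0.646, 0.022, 0.036])]
beaker2_centre side [(0.75, [0.645, 0.019, 0.034]), (0.38, [0.649, -0.076, 0.034])]
beaker3_centre top [(0.8, [0.645, -0.073, 0.037])]
beaker3_centre side [(0.62, [0.644, 0.111, 0.029])]
beaker4_centre top [(0.89, [0.646, -0.163, 0.048]), (0.59, [0.301, -0.284, 0.036]), (0.58, [0.499, -0.381, 0.039]), (0.21, [0.644, 0.115, 0.002])]
beaker4_centre side [(0.87, [0.301, -0.279, 0.038]), (0.8, [0.498, -0.377, 0.039]), (0.57, [0.643, -0.168, 0.042])]
mortar_centre top [(0.86, [0.411, -0.005, 0.022])]
mortar_centre side [(0.86, [0.411, -0.001, 0.021])]
```

View pics/z11.png

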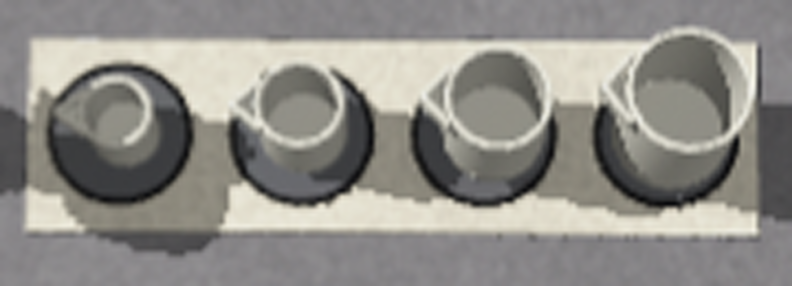

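View pics/side11.png

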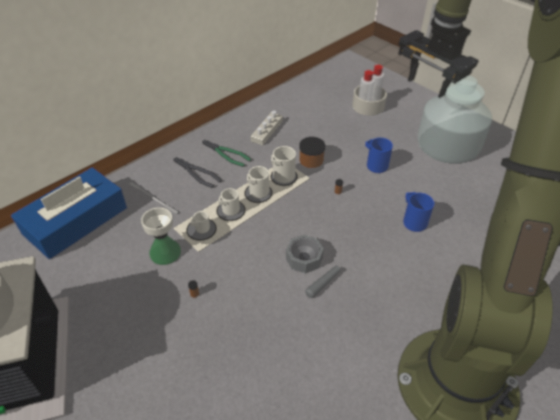

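Run:
```python
from h import *
for c,t,z,y in [((118,108),(52,107),.047,.114),((299,105),(236,107),.059,.022),((498,100),(424,97),.071,-.07),((690,90),(603,88),.083,-.162)]:
    f=lambda p: px2w('top',190+p[0]/4.4-.4,110+p[1]/4.4-.4,z)
    C,T=f(c),f(t);d=T-C;print(C.round(4),(C-[.644,y,z])[:2].round(4),np.degrees(np.arctan2(d[1],d[0])).round(1))
o=readout.get_obs();print(o['time_s'],np.round(o['joint_velocities'],2))
sign_off()
```

```text
[0.6465 0.1092 0.047 ] [ 0.0025 -0.0048] 88.9
[0.6444 0.0208 0.059 ] [ 0.0004 -0.0012] 91.8
[ 0.6433 -0.0739  0.071 ] [-0.0007 -0.0039] 87.6
[ 0.6446 -0.1632  0.083 ] [ 0.0006 -0.0012] 88.7
30.5 [ 0.13  0.24  0.1  -0.15  0.05  0.    0.06]
the job is handed in; nothing more can be done
```

I set all four beakers on the marks in order of size, smallest next to the funnel, with every spout facing the funnel, and handed the job in at about 30.5 s.

- **Position:** measured in the last overhead picture, the beaker axes are 1–6 mm from their mark centres (limit 13 mm). The smallest beaker is the furthest off.
- **Spouts:** they are within about 3° of the row direction (limit about 20°).
- **Upright and clear:** all four look upright in the last overhead and side views. The gripper was open and well away from everything.
- **Mortar and blue look-alikes:** the networks' estimates put the mortar and the blue look-alikes within about 4 mm of their starting positions.

Two checks were not clean:
- **Side-view identification:** the networks gave a few false hits. The side camera labelled the smallest beaker as beaker 3 and reported nothing at beaker 3's own mark. I checked the order against the pictures instead.
- **Tool tilt:** the tool crept to about 4° off vertical during the moves, so the later beakers were lowered slightly tilted. They settled flat when released.

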